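# Open the incubator's flush shutter and load the tall vial

### The arm

A 7-joint arm with a two-finger parallel gripper is mounted at the origin on the work surface. World frame = base frame: x ahead of the robot, y to its left, z up, the work surface at z = 0. Lengths are in m, angles in rad, forces in N, time in s.
With the tool pointing down it reaches from about 0.425 to 0.95 m from the base axis. Payload 4.7 kg.
Tool frame: the origin (TCP) lies between the finger pads; the fingertips stand 25 mm ahead of it and the grasp point (between the pads) lies 6 mm ahead of it; x points along the fingers, z is the direction in which the jaws open and shut, and the axes are right-handed (so a half turn about x gives the same grasp; the last joint's range is limited). The gripper opens to 85 mm and grips with 20 to 120 N. Pads are 22 mm wide; open, the fingers measure 114 mm over their backs; the gripper's body (76 mm by 85 mm) begins 54 mm behind the grasp point. The pads swing forward as they close: fully open they stand 13 mm farther back than shut.
Start: joints at [-1.297, 0.469, -0.049, 1.532, 0.024, 1.141, -0.082], TCP at [0.201, 0.644, 0.256] pointing down, gripper open.
Joint ranges: [-2.59, 2.59], [-0.33, 1.99], [-1.39, 1.29], [0.1, 2.45], [-1.04, 4.18], [0.21, 1.99], [-2.66, 2.66]. Speed limits (rad/s): [2.57, 2.57, 3.14, 3.14, 3.14, 3.14, 3.14].

### API

Orientations are given as a 3x3 rotation matrix whose columns are the frame's x, y, z axes.
In Python, from rig import * gives the robot as it stands. Calls block until the motion is done:
- movep(position, orientation): joint-space move of the TCP to a pose.
- move_l(position, attitude=None, feed=0.15, until_force=None): straight line of the TCP; attitude=None keeps the orientation; feed is the mean speed in m/s. With until_force (N) it stops when the force on the tool has changed by that much, and returns True; else False.
- move_joints(angles): joint-space move.
- command_gripper(opening, newtons=None): finger opening in m; newtons is the grip in N (None keeps the last); returns when the fingers have stopped.
- sleep(seconds).
- inverse_kinematics(position, orientation): joint angles nearest the present ones, or None.
- sense(): the state.
- camera(name): name is "scene" or "top" or "wrist"; returns (picture, depth): 384x512x3 uint8, red, green, blue; 384x512 float32, m along the optical axis (not along the pixel's ray), 0 where there is no reading.
- camera_params(name): a dict with "K" (3x3 intrinsics, pixels), "position" and "rotation" of the camera in the world; the wrist camera has in their place "tool_from_camera" (4x4, takes a point from camera to tool coordinates, whose origin is the TCP and whose axes are the tool frame's). Camera axes: x right, y down, z forward; pixel columns grow to the right and rows downward; lengths in m; the calibration is good to about 2 mm. A picture is of the moment at which its call begins: read the wrist's pose just before it. camera_params takes no time and is no camera call.
A pose or a line that the arm cannot do raises Unreachable and nothing moves.
- finish_job(): hands the job in, once; it reports no verdict.
The state is a dict: "time_s": time; "joint_pos": joint angles; "qd": joint speeds; "joint_efforts": joint torques, N m; "position": TCP position; "tcp_rot": TCP orientation; "wrist_force": force on the tool from outside, world axes, zero at the start; "ft_torque": the same for the moment, N m; "finger_gap": finger opening in m.
Only numpy, scipy, OpenCV 4.12 (cv2) and the standard library are available. Lean on these libraries where they do the work, as an engineer would, in place of code of your own. Each camera call takes 0.05 s, during which the arm holds its last target.

### The job

Slide the block incubator's flat metal shutter, which has no handle, all the way open by pressing down on it with a fingertip and dragging; press gently so as not to bend the thin plate. Then take the tall vial from the stand and lower it gently into the uncovered well until it stands on the bottom; let go of it and leave the shutter open and everything else where it is.

Things in the scene. Friction and masses are not known exactly. Their poses are not given: they have to be found in the camera images.
- incubator: Block incubator, a fixed white box 200 (x) by 260 (y) by 91 mm high, at any yaw within 0.45 rad; origin at the centre of its underside. In its flat top, 25 mm off-centre towards -x, lies the track of the shutter: a recess 60 mm wide (x), 174 mm long (y), 12 mm deep. Beside it, at +x, a blank dark display and three grey pads.
- track (a point): Centre of the shutter's track, at the level of the rims (the machine's flat top); z up, y along the track. The shutter's own top lies anywhere from flush with the rims to 7 mm below them, differs from time to time and is not measured: it must be found by feel. It does not give under the finger; a press of more than 20 N bends it. Fingertips grip it with a friction coefficient of about 0.5 to 1.
- well (a point): Centre of the well's mouth in the floor of the track: 40 mm from the track's centre towards the track's -y, 12 mm below the rims. The well is a round hole 25 mm wide and 30 mm deep below this point, with a 2 mm chamfer. Axes as the track's. The closed shutter covers it.
- shutter (a joint): Travel of the shutter in m along the track's +y: 0 closed, 0.070 fully open at its stop. A thin aluminium plate 58 mm (x) by 90 mm (y), 5 mm thick, without handle or edge to catch, lying between the rims. Its centre is 40 mm from the track's centre towards -y when closed (above the well), 30 mm towards +y when open. It takes 4 N along the track to move it and stays where left.
- vial_center (a point): Centre (half-way up) of the tall vial: an upright cylinder 22 mm across, 85 mm tall, amber glass, its top 18 mm a black cap of the same width, 30 to 55 g. It stands in one of the stand's three holes, its foot 10 mm above the table. Fully home in the well, this point is 12.5 mm above the well's mouth and its top 43 mm above the rims. The two other vials look alike but are 60 mm tall.
- stand: Fixed white vial stand, a block 60 (x) by 170 (y) by 30 mm high, with three holes 25 mm wide and 20 mm deep in a row along its own y, 55 mm apart, the middle one at its centre. Origin at the centre of its underside.
- short_vial_a: Short vial, 22 mm across, 60 mm tall, standing in the stand; origin at the centre of its foot. Leave it.
- short_vial_b: Short vial, as the other. Leave it.
- beaker: Glass beaker, 68 mm across, 85 mm tall, on the table near the robot; origin at the centre of its underside. Leave it.
- dishes: Stack of three clear flat dishes, 90 mm across, 40 mm high; origin at the centre of the underside. Leave it.
- spatula: Steel spatula, 180 mm long, lying on the table. Leave it.
- bottle: Amber bottle, 70 mm across, 150 mm tall, to the right (-y) of the incubator; origin at the centre of its underside. Leave it.
- jar: White jar, 72 mm across, 85 mm tall, at the back; origin at the centre of its underside. Leave it.
There are look-alikes about, which are no part of the job. Leave any green look-alike of the part that bears vial_center alone.

How it is judged:
On the way, in this order (a step that is already met when the one before it is completed fails the run):
1. the shutter is slid fully open (value of joint shutter above 0.066 m), for 0.2 s.
2. the tall vial stands on the bottom of the well (horizontal distance between vial_center and well below 0.008 m and z of vial_center in the frame of well below 0.0165 m), for 0.2 s.
At the end, for the whole second after the job is handed in: The shutter is within 4 mm of fully open, the tall vial stands upright (within 0.15 rad) on the bottom of the well (within 4 mm of fully home, its centre within 8 mm of the well's axis), at rest and released (all of step 2 and value of joint shutter above 0.066 m and angle between vial_center's own z axis and vertical below 0.15 rad and linear speed of vial below 0.01 m/s); the robot touches nothing.
It fails at once if the shutter is pressed or pushed by the robot with more than 20 N (bent) (contact force between any of the fingers, the arm and shutter above 20 N).
It fails at once if the vial is dropped or rammed into the incubator (more than 20 N between them) (contact force between vial and incubator above 20 N).
It fails at once if another thing is moved by more than 30 mm (distance of any of short_vial_a, short_vial_b, beaker, dishes, spatula, bottle, jar from where it was at the start of the episode above 0.03 m).
It also fails if it takes over 64 s, if anything falls off the work surface, if the arm or the gripper's body presses on something with over 40 N, if the wrist force passes 120 N, or if a joint passes its speed limit or range.

## Working session

There is one attempt and no reset: what is moved stays moved. The work goes in short steps, each a Python script; the robot and the scene stay as the last script left them, time stands still between calls to the robot, and variables do not carry over. Pictures are saved under pics/ and viewed, and the job is handed in when it is done.

```bash
ls; mkdir -p pics
python3 - <<'E'
from rig import *
import cv2,numpy as np
s=sense();print(s)
for n in ["scene","top","wrist"]:
    p,d=camera(n);cv2.imwrite(f"pics/{n}0.png",p[:,:,::-1]);np.save(f"pics/{n}0.npy",d);print(n,camera_params(n),d.min(),d.max())
E
```

```text
pics
{'time_s': 0.0, 'joint_pos': array([-1.29689367,  0.46947579, -0.04859235,  1.53368658,  0.02412979,
        1.14099893, -0.08229442]), 'qd': array([ 1.25624138e-03,  1.17608589e-03,  9.12390394e-05, -5.12680520e-04,
       -6.73075294e-04,  7.03956122e-04, -1.45094041e-04]), 'joint_efforts': array([ 2.97015904e-04, -5.10303211e+01, -4.64879489e-02, -2.37712795e+01,
        1.06759113e-02,  7.53091561e-03, -1.75852728e-05]), 'position': array([0.20112082, 0.64378414, 0.25524133]), 'tcp_rot': array([[-4.94050159e-04, -9.54518587e-01,  2.98151009e-01],
       [-1.91940079e-03,  2.98151401e-01,  9.54516662e-01],
       [-9.99998036e-01, -1.00692174e-04, -1.97940548e-03]]), 'wrist_force': array([-0.37362014, -0.38268421,  0.49952535]), 'ft_torque': array([-0.00258622, -0.01369438, -0.01826594]), 'finger_gap': 0.0856547485905779}
scene {'K': array([[424.62719101,   0.        , 249.42625773],
       [  0.        , 424.62719101, 186.28759761],
       [  0.        ,   0.        ,   1.        ]]), 'position': array([1.09815001, 0.90864431, 0.79484254]), 'rotation': array([[-0.84930589,  
[... 421 characters left out ...]
01,  1.75709517e-01],
       [-9.99987803e-01, -4.93665613e-03,  1.52336966e-04],
       [ 7.17452395e-04, -1.75708118e-01, -9.84442046e-01]])} 0.0 2.5922186
wrist {'K': array([[266.02751819,   0.        , 255.56345701],
       [  0.        , 266.02751819, 193.59653361],
       [  0.        ,   0.        ,   1.        ]]), 'tool_from_camera': array([[ 2.41165167e-04, -2.86089536e-01,  9.58202859e-01,
        -1.17729044e-01],
       [-3.22892546e-04, -9.58202859e-01, -2.86089454e-01,
         7.21199775e-02],
       [ 9.99999919e-01, -2.40401749e-04, -3.23461331e-04,
        -3.17286896e-04],
       [ 0.00000000e+00,  0.00000000e+00,  0.00000000e+00,
         1.00000000e+00]])} 0.0 1.3983638
```

View pics/top0.png

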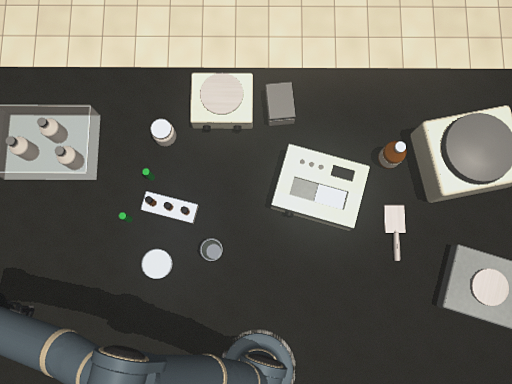

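View pics/scene0.png

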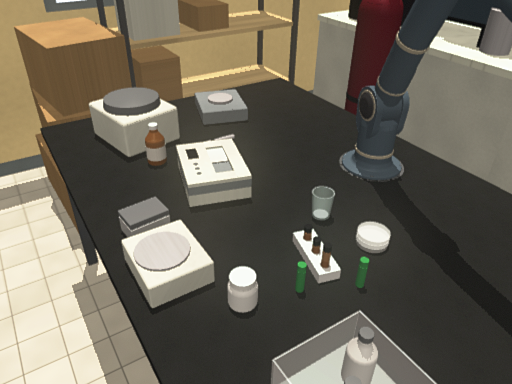

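View pics/wrist0.png

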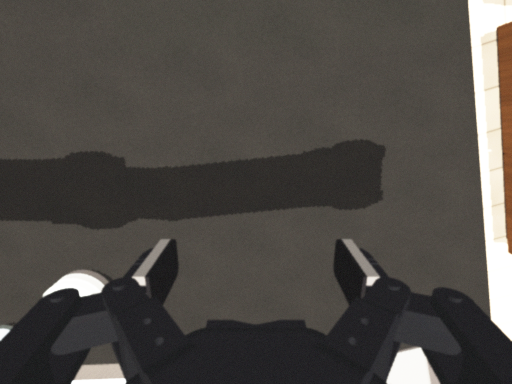

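```bash
cat > h.py <<'E'
import cv2,numpy as np
from rig import *
def ray(cp,uv,R=None,p=None):
    K=cp["K"];d=np.linalg.inv(K)@np.array([uv[0],uv[1],1.0])
    return cp["position"],cp["rotation"]@d
def onplane(cp,uv,z):
    o,d=ray(cp,uv);return o+d*(z-o[2])/d[2]
def withdepth(cp,uv,d):
    o,r=ray(cp,uv);return o+r*d
def wristcp(s):
    cp=dict(camera_params("wrist"));T=cp["tool_from_camera"]
    cp["position"]=s["position"]+s["tcp_rot"]@T[:3,3];cp["rotation"]=s["tcp_rot"]@T[:3,:3];return cp
E
python3 - <<'E'
from h import *
t=cv2.imread('pics/top0.png');s=cv2.imread('pics/scene0.png')
a=cv2.resize(t[135:240,262:380],None,fx=5,fy=5,interpolation=2)
b=cv2.resize(t[160:230,105:215],None,fx=5,fy=5,interpolation=2)
cv2.imwrite('pics/c1.png',a);cv2.imwrite('pics/c2.png',b)
cv2.imwrite('pics/c3.png',cv2.resize(s[215:290,280:350],None,fx=7,fy=7,interpolation=2))
E
```

```text
(no output)
```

View pics/c1.png

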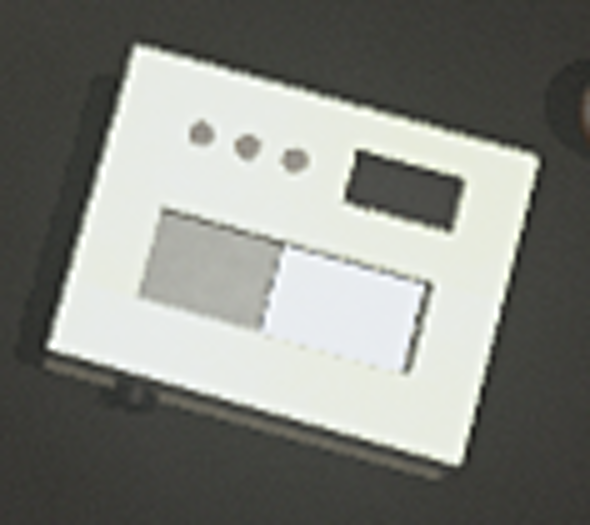

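View pics/c2.png

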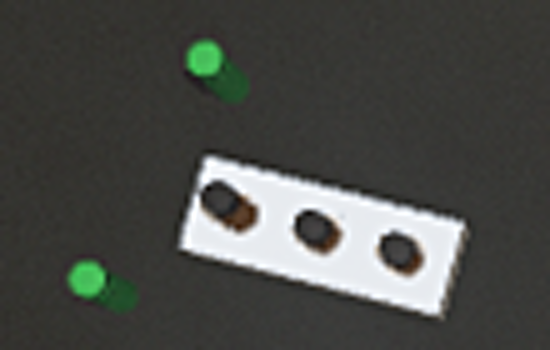

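View pics/c3.png

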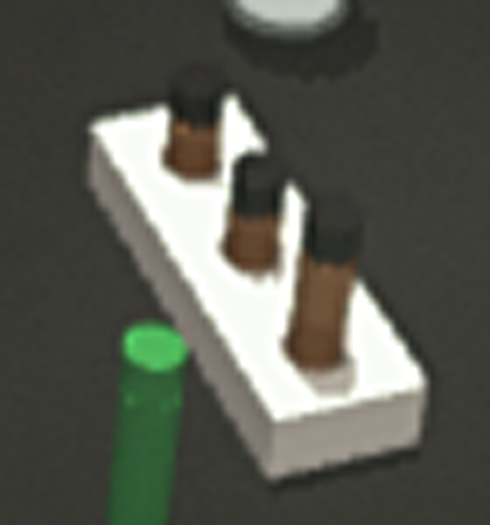

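Top view (crops): the incubator's corners are near (289,144), (370,166), (354,228) and (271,205). The closed shutter is the pale plate centred near (332,199), with the grey track floor to its left. The tall vial is the left one in the stand, around (150,200), and the green look-alikes stand apart. Now I'll measure these.

```bash
cat > m.py <<'E'
from h import *
t=cv2.imread('pics/top0.png');D=np.load('pics/top0.npy');cp=camera_params('top')
def blob(mask,roi):
    m=np.zeros_like(mask);x0,y0,x1,y1=roi;m[y0:y1,x0:x1]=mask[y0:y1,x0:x1]
    c=max(cv2.findContours(m,cv2.RETR_EXTERNAL,cv2.CHAIN_APPROX_NONE)[0],key=cv2.contourArea);return c
def rect(c,z):
    p=np.array([onplane(cp,q,z)[:2]*1000 for q in c[:,0].astype(float)],np.float32)
    (cx,cy),(w,h),a=cv2.minAreaRect(p);return (cx,cy),(w,h),a
g=t.min(2)
c=blob((g>185).astype(np.uint8),(262,135,380,240));print('inc',rect(c,0.091))
c=blob((g>185).astype(np.uint8),(130,180,205,230));print('stand',rect(c,0.030))
# depth checks
for uv in [(301,180-20),(300,205),(350,160),(333,198),(305,190),(150,200),(168,206),(185,210),(160,212)]:
    print(uv,np.round(withdepth(cp,uv,D[uv[1],uv[0]]),4), D[uv[1],uv[0]])
for k in [(42/1,0)]:pass
# track corners from crop c1 (px/5 + off)
for q in [(163,210),(432,281),(408,373),(140,298),(283,240),(263,330)]:
    uv=((q[0]+.5)/5-.5+262,(q[1]+.5)/5-.5+135);print(q,np.round(onplane(cp,uv,.091),4))
sc=camera_params('scene');S=np.load('pics/scene0.npy')
E
python3 m.py
```

```text
inc ((556.08447265625, -191.0445556640625), (258.4200439453125, 199.29612731933594), 74.1343765258789)
stand ((495.4635925292969, 284.3759765625), (169.374267578125, 59.8525276184082), 75.72080993652344)
(301, 160) [ 0.6354 -0.1315  0.0901] 1.5455391
(300, 205) [ 0.4941 -0.1272  0.0885] 1.5222878
(350, 160) [ 0.6595 -0.3012 -0.0018] 1.64018
(333, 198) [ 0.518  -0.2301  0.0789] 1.5359318
(305, 190) [ 0.5435 -0.1443  0.0748] 1.5444299
(150, 200) [0.5064 0.3314 0.0937] 1.5193257
(168, 206) [0.4912 0.2793 0.0745] 1.535575
(185, 210) [0.4802 0.2277 0.0662] 1.5417737
(160, 212) [0.4792 0.3128 0.0265] 1.5807147
(163, 210) [ 0.5824 -0.1099  0.091 ]
(432, 281) [ 0.5386 -0.2748  0.091 ]
(408, 373) [ 0.4814 -0.2587  0.091 ]
(140, 298) [ 0.5271 -0.0954  0.091 ]
(283, 240) [ 0.5638 -0.1837  0.091 ]
(263, 330) [ 0.5075 -0.1706  0.091 ]
```

```bash
cat >> h.py <<'E'
def down(yaw,flip=False):
    z=np.array([np.cos(yaw),np.sin(yaw),0]);z=-z if flip else z
    x=np.array([0,0,-1.]);return np.column_stack([x,np.cross(z,x),z])
YI=np.deg2rad(74.13-90);YS=np.deg2rad(75.72-90)
YAX=np.array([-np.sin(YI),np.cos(YI),0]);XAX=np.array([np.cos(YI),np.sin(YI),0])
TR=np.array([.5322,-.1844,.091]);WELL=TR-.04*YAX
VIAL=np.array([.5090,.3377,0])
def snap(n):
    s=sense();p,d=camera('wrist');cv2.imwrite(f'pics/{n}.png',p[:,:,::-1]);np.save(f'pics/{n}.npy',d);cp=wristcp(s)
    np.savez(f'pics/{n}_cp.npz',**cp);return p,d,cp
E
python3 - <<'E'
from h import *
for f in (0,1):
    print(f,inverse_kinematics(WELL+[0,0,.16],down(YI,f)),inverse_kinematics(np.r_[VIAL[:2],.25],down(YS,f)))
E
```

```text
0 [-0.37689516  0.40842251  0.94009691  1.83977597 -0.37183091  1.08186976
  0.42600098] [-0.94248192  0.38075845  0.38247383  1.71941509 -0.15861129  1.07191916
 -0.75790316]
1 [-0.47814606  0.48421796  1.11961492  1.84379347 -0.4836696   1.121774
 -2.60262288] [-0.47998106  0.3812291  -0.23129293  1.69099567  0.09682809  1.0805509
  2.15146206]
```

Run:
```python
from h import *
movep(WELL+[0,0,.14],down(YI))
command_gripper(0.0)
s=sense();print(s['time_s'],s['position'],s['finger_gap'],s['wrist_force'],s['joint_pos'])
snap('w1')
```

```text
4.15 [ 0.52128486 -0.22289455  0.23102165] -0.0001899356072492383 [-0.07662209 -0.38300527 -0.13578254] [-0.35990288  0.43038584  0.92212026  1.86184875 -0.39471454  1.04455971
  0.44486246]
```

View pics/w1.png

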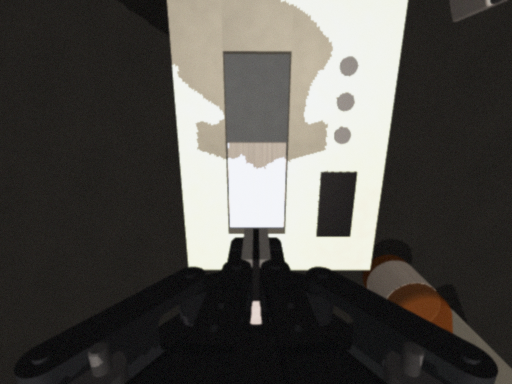

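Wrist view: the track is aligned with the tool, with its far end at (224,52)–(291,52) and its near end at (229,233)–(287,232). The shutter spans rows 142–228. I'll compare these positions with the top-view estimate.

Run:
```python
from h import *
cp=dict(np.load('pics/w1_cp.npz'))
R=np.column_stack([XAX,YAX,[0,0,1]])
for q in [(224,52),(291,52),(287,233),(229,234),(178,55),(188,270),(373,270)]:
    print(q,np.round(R.T@(onplane(cp,q,.091)-TR)*1000,1))
```

```text
(224, 52) [-26.8  84.4   0. ]
(291, 52) [31.7 84.4  0. ]
(287, 233) [ 33.9 -88.1   0. ]
(229, 234) [-27.5 -89.2   0. ]
(178, 55) [-67.1  82.1   0. ]
(188, 270) [ -74.1 -132.7    0. ]
(373, 270) [ 130.6 -132.8    0. ]
```

Run:
```python
from h import *
P=TR+.0015*XAX-.041*YAX
move_l(P+[0,0,.034],feed=.12)
sleep(.3)
f0=np.mean([sense()['wrist_force'] for _ in range(5)],0)
r=move_l(P+[0,0,.012],feed=.008,until_force=4)
for i in range(4):
    s=sense();print(r,s['time_s'],s['position'],s['wrist_force']-f0,np.round(s['joint_efforts'],1));sleep(.1)
np.save('f0.npy',f0)
```

```text
True 7.25 [ 0.52246665 -0.22427098  0.11048833] [ 0.82409586 -0.3665488   5.37141235] [  0.1 -39.1   9.2 -15.3  -0.   -0.2   0. ]
True 7.35 [ 0.52249052 -0.22422688  0.11046952] [-0.98080062  0.31387521  5.68741713] [  0.1 -38.8   9.1 -15.1  -0.   -0.2   0. ]
True 7.45 [ 0.52246849 -0.22424036  0.11045096] [ 0.39829753 -0.1778966   5.99129525] [  0.1 -38.8   9.1 -15.1  -0.   -0.2   0. ]
True 7.55 [ 0.52248511 -0.22424481  0.1104603 ] [ 0.4821278  -0.55123802  6.90768552] [  0.1 -38.8   9.1 -15.1  -0.   -0.2   0. ]
```

Run:
```python
from h import *
f0=np.load('f0.npy')
def F():
    a=[]
    for _ in range(6): a.append(sense()['wrist_force'][2]-f0[2]);sleep(.02)
    return np.mean(a)
s=sense();p=s['position'].copy();z=p[2]
for i in range(12):
    f=F();print(i,round(f,2),round(z,5),round(sense()['position'][2],5))
    if f>10: break
    z-=.0001 if f>8 else .0002
    move_l([p[0],p[1],z],feed=.01)
np.save('pz.npy',[p[0],p[1],z]);print(sense()['time_s'])
```

```text
0 6.34 0.11047 0.11047
1 5.04 0.11027 0.11048
2 7.33 0.11007 0.11046
3 8.26 0.10987 0.11045
4 8.91 0.10977 0.11046
5 9.94 0.10967 0.11044
6 10.7 0.10957 0.11043
9.85
```

Run:
```python
from h import *
f0=np.load('f0.npy');p=np.load('pz.npy')
def F():
    a=[]
    for _ in range(4): a.append(sense()['wrist_force']-f0);sleep(.02)
    return np.mean(a,0)
d=0
while d<.0725:
    step=min(.006,.0726-d);d+=step
    q=p+d*YAX;move_l(q,feed=.03)
    f=F();s=sense();print(round(d,4),round(f[2],2),'along',round(f@YAX,2),round(f@XAX,2),np.round(s['position'],4),round(p[2],5))
    if f[2]>15: print('hi');p[2]+=.0006;break
    e=11-f[2]
    p[2]-=np.clip(e*.00008,-.0004,.0002)
print(s['time_s']);np.save('pz2.npy',np.r_[p,d])
```

```text
0.006 8.78 along -2.98 -1.47 [ 0.524  -0.2201  0.1104] 0.10957
0.012 10.18 along -2.74 -1.43 [ 0.5256 -0.2146  0.1104] 0.10939
0.018 10.24 along -3.13 -1.32 [ 0.5272 -0.2089  0.1104] 0.10933
0.024 11.29 along -3.17 -1.45 [ 0.5289 -0.2031  0.1104] 0.10927
0.03 11.14 along -3.04 -1.85 [ 0.5305 -0.1973  0.1104] 0.10929
0.036 11.06 along -3.16 -1.92 [ 0.5321 -0.1915  0.1104] 0.1093
0.042 11.1 along -3.07 -1.57 [ 0.5338 -0.1857  0.1104] 0.10931
0.048 11.19 along -3.04 -1.49 [ 0.5355 -0.1799  0.1104] 0.10931
0.054 11.03 along -3.07 -1.49 [ 0.5371 -0.1741  0.1104] 0.10933
0.06 10.95 along -2.98 -1.78 [ 0.5388 -0.1683  0.1104] 0.10933
0.066 10.3 along -2.89 -1.74 [ 0.5404 -0.1625  0.1104] 0.10933
0.072 10.44 along -4.45 -1.61 [ 0.542  -0.1576  0.1104] 0.10927
0.0726 10.58 along -5.63 -1.58 [ 0.542  -0.1576  0.1104] 0.10923
15.1667
```

The along-track force rises from 3 to 5.6 N and the finger stops about 69.3 mm along, so the shutter is at its stop. I'll lift and look.

Run:
```python
from h import *
s=sense();p=s['position']
move_l(np.load('pz2.npy')[:3]+.0722*YAX+[0,0,.05],feed=.06)
move_l(WELL+[0,0,.20]+.0*YAX,feed=.2)
snap('w2');print(sense()['time_s'])
```

```text
17.1
```

View pics/w2.png

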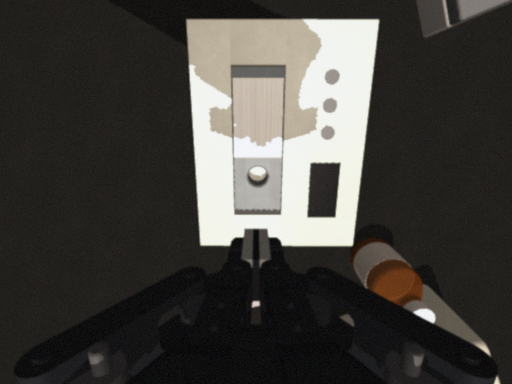

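The shutter is open, with about a 12 mm gap left at the far end as expected, and the well shows at (257,173). Next I'll measure the well and go to view the vial.

Run:
```python
from h import *
im=cv2.imread('pics/w2.png')
cv2.imwrite('pics/w2c.png',cv2.resize(im[50:225,220:300],None,fx=3.4,fy=3.4,interpolation=cv2.INTER_NEAREST))
command_gripper(.07)
movep(np.r_[VIAL[:2],.20],down(YS))
snap('w3')
p,d=camera('top');cv2.imwrite('pics/top1.png',p[:,:,::-1])
p,d=camera('scene');cv2.imwrite('pics/scene1.png',p[:,:,::-1])
s=sense();print(s['time_s'],s['position'],s['finger_gap'])
t=cv2.imread('pics/top1.png')
cv2.imwrite('pics/top1c.png',cv2.resize(t[135:240,262:380],None,fx=5,fy=5,interpolation=cv2.INTER_NEAREST))
```

```text
19.9583 [0.50970739 0.33659219 0.20033781] 0.070320767788457
```

View pics/w2c.png

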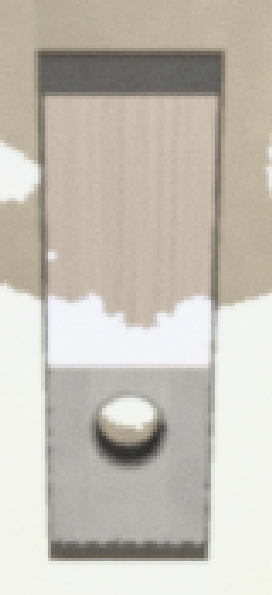

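View pics/w3.png

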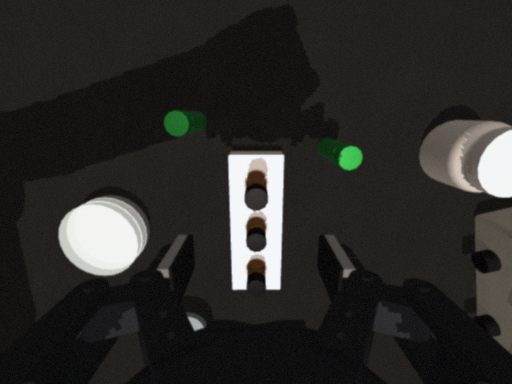

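View pics/top1c.png

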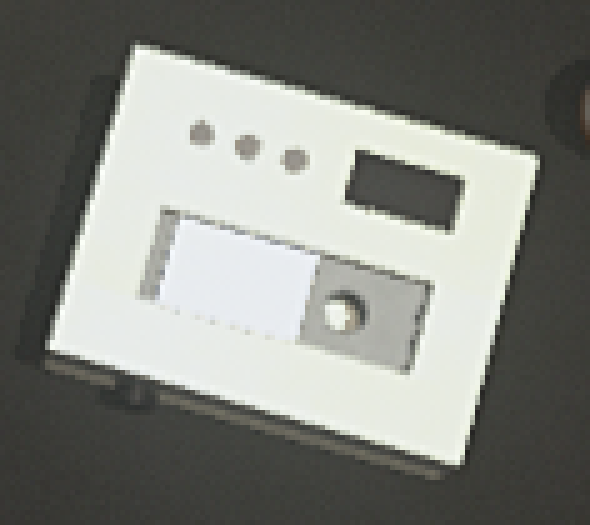

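View pics/scene1.png

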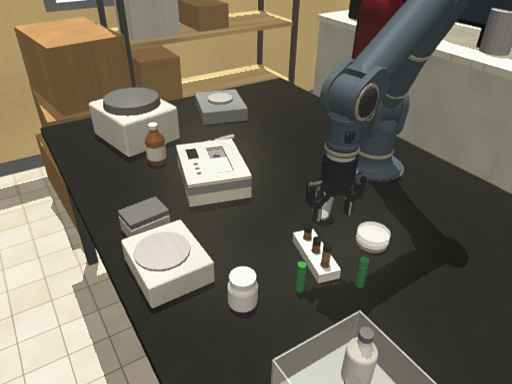

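Run:
```python
from h import *
cp=dict(np.load('pics/w2_cp.npz'));R=np.column_stack([XAX,YAX,[0,0,1]])
def rel(p):return np.round(R.T@(p-WELL)*1000,1)
print('well wrist',rel(onplane(cp,(220-.5+130/3.4,50-.5+428.5/3.4),.079)))
for q in [(40,50),(222,50),(208,558),(50,558)]: print('corner rel TR',rel(onplane(cp,(220-.5+q[0]/3.4,50-.5+q[1]/3.4),.091)+WELL-TR))
for q in [(45,95),(218,95),(50,367),(212,367)]: print('shutter corner rel TR',rel(onplane(cp,(220-.5+q[0]/3.4,50-.5+q[1]/3.4),.0855)+WELL-TR))
t=camera_params('top');uv=(262-.5+345.5/5,135-.5+311/5);print('well top',rel(onplane(t,uv,.079)))
c3=dict(np.load('pics/w3_cp.npz'))
im=cv2.imread('pics/w3.png');g=im[150:215,225:290]
cv2.imwrite('pics/w3c.png',cv2.resize(im[140:300,215:300],None,fx=3.5,fy=3.5,interpolation=cv2.INTER_NEAREST))
print('vial',onplane(c3,(256,198),.095),onplane(c3,(256,241),.07),onplane(c3,(257,285),.07))
print('green',onplane(c3,(350,157),.095),onplane(c3,(177,123),.095))
```

```text
well wrist [  2.1  -0.7 -12. ]
corner rel TR [-27.1  85.5   0. ]
corner rel TR [31.  85.5  0. ]
corner rel TR [ 31.3 -87.4   0. ]
corner rel TR [-27.7 -87.5   0. ]
shutter corner rel TR [-26.3  72.9  -5.5]
shutter corner rel TR [30.6 72.9 -5.5]
shutter corner rel TR [-26.6 -16.8  -5.5]
shutter corner rel TR [ 31.3 -16.7  -5.5]
well top [  0.7   0.3 -12. ]
vial [0.51149561 0.33752852 0.095     ] [0.49802583 0.28491875 0.07      ] [0.48596459 0.23367346 0.07      ]
green [0.59710698 0.35281096 0.095     ] [0.46533137 0.41534992 0.095     ]
```

View pics/w3c.png

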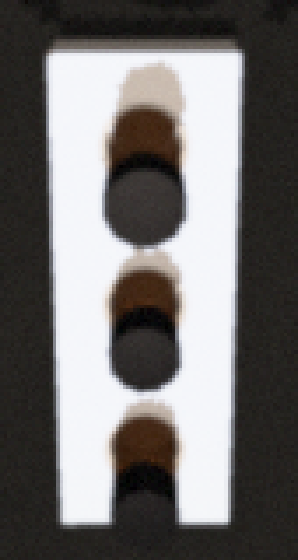

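Run:
```python
from h import *
G=np.array([.5103,.3376,0])
move_l(G+[0,0,.130],feed=.12)
print(move_l(G+[0,0,.086],feed=.06,until_force=6),sense()['position'])
command_gripper(0.0,30)
s=sense();print(s['time_s'],s['finger_gap'],s['position'],s['wrist_force'])
move_l(G+[0,0,.16],feed=.12)
s=sense();print(s['time_s'],s['finger_gap'],s['wrist_force'])
move_l(G+[0,0,.26],feed=.15)
snap('w4')
```

```text
False [0.51061171 0.33757586 0.08621876]
22.0667 0.02140283590720124 [0.51045018 0.33771614 0.08629191] [ 0.21726754 -1.15090298  1.44747771]
22.8333 0.02117604782721719 [ 0.23970579 -0.64599789 -1.03986292]
```

View pics/w4.png

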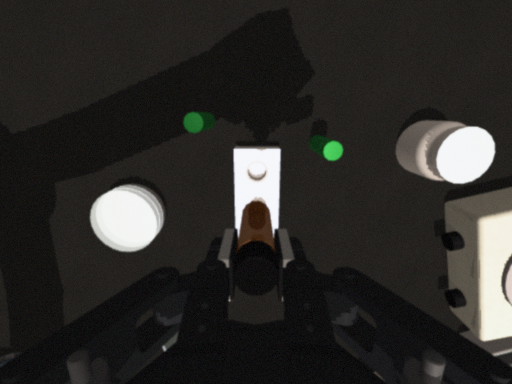

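The vial is held between the pads, gap 21 mm. Its hole at (257,169) is empty and the foot's edge is at about (257,202). I'll check the tilt against the projected expectation, then carry it.

Run:
```python
from h import *
cp=camera_params('wrist');T=np.linalg.inv(cp['tool_from_camera']);K=cp['K']
def proj(p):
    q=K@(T@np.r_[p,1])[:3];return np.round(q[:2]/q[2],1)
for y in (.0,-.011,.011): print(y,'foot',proj([.0763,y,0]),'top',proj([-.0087,y,0]))
for z in (-.011,.011): print('foot',proj([.0763,0,z]),'top',proj([-.0087,0,z]))
im=cv2.imread('pics/w4.png');cv2.imwrite('pics/w4c.png',cv2.resize(im[190:300,205:310],None,fx=5,fy=5,interpolation=cv2.INTER_NEAREST))
W=WELL+.0012*XAX-.0003*YAX
print(inverse_kinematics(W+[0,0,.16],down(YI)))
```

```text
0.0 foot [254.7 211.5] top [254.2 274.8]
-0.011 foot [254.7 224.6] top [254.2 294.6]
0.011 foot [254.7 198. ] top [254.1 253.9]
foot [240.6 211.5] top [230.8 274.8]
foot [268.9 211.5] top [277.5 274.8]
[-0.36240635  0.40418954  0.91964432  1.83646761 -0.36257869  1.07991611
  0.41630054]
```

View pics/w4c.png

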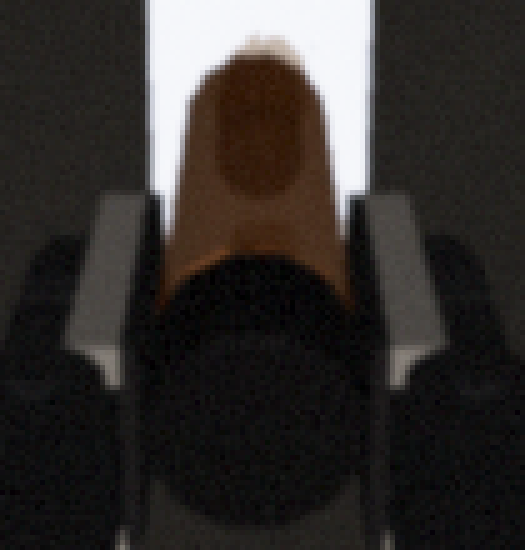

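```bash
cat >> h.py <<'E'
W=WELL+.0006*XAX+.0006*YAX
E
python3 - <<'E'
from h import *
movep(W+[0,0,.165],down(YI))
move_l(W+[0,0,.0763+.012],feed=.1)   # foot 12 mm above rims
sleep(.2)
s=sense();print(s['time_s'],s['position']-W,s['finger_gap'],s['wrist_force'])
snap('w5')
im=cv2.imread('pics/w5.png');cv2.imwrite('pics/w5c.png',cv2.resize(im[130:270,190:330],None,fx=4,fy=4,interpolation=cv2.INTER_NEAREST))
p,d=camera('scene');im=p[:,:,::-1];cv2.imwrite('pics/scene2.png',im)
cv2.imwrite('pics/scene2c.png',cv2.resize(im[120:215,165:265],None,fx=6,fy=6,interpolation=cv2.INTER_NEAREST))
E
```

```text
26.8333 [ 0.00033883 -0.00013544  0.08890695] 0.021225923620142143 [ 0.5191343   0.35229414 -0.79569634]
```

View pics/w5c.png

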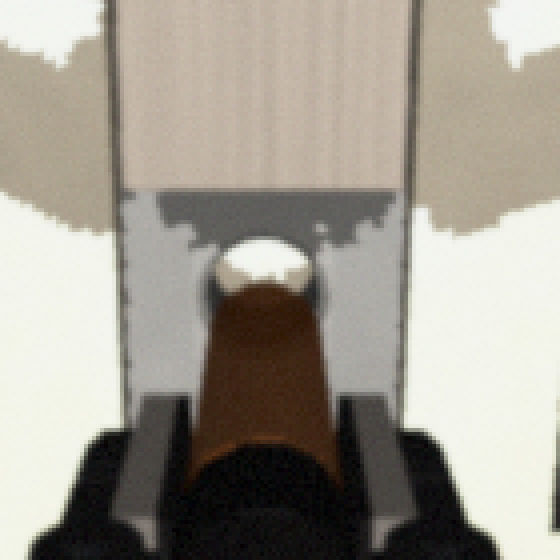

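View pics/scene2c.png

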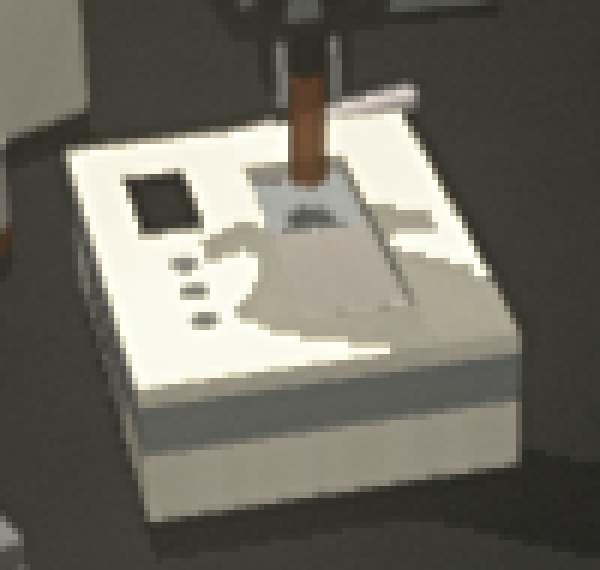

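Run:
```python
from h import *
cp=dict(np.load('pics/w5_cp.npz'));R=np.column_stack([XAX,YAX,[0,0,1]])
r=lambda uv,z:np.round(R.T@(onplane(cp,uv,z)-W)*1000,1)
print('well far edge',r((256,188.75),.079),'L',r((190+201/4,201),.079),'R',r((190+327/4,201),.079))
print('foot far edge',r((256.5,200.5),.1033),'shutter edge',r((256,130+188/4),.0855))
```

```text
well far edge [  1.5  11.4 -12. ] L [-12.1   0.5 -12. ] R [ 15.2   0.4 -12. ]
foot far edge [ 1.8  8.9 12.3] shutter edge [ 1.5 23.2 -5.5]
```

The relative offsets, foot to well, come out below 0.5 mm on both axes. I'll lower it under a force guard.

Run:
```python
from h import *
A=down(YI)
r=move_l(W+[0,0,.0763-.008],feed=.04,until_force=4);s=sense();print(r,s['position']-W,s['wrist_force'],s['time_s'])
if not r:
    r=move_l(W+[0,0,.0763-.038],feed=.02,until_force=4);s=sense();print(r,s['position']-W,s['wrist_force'],s['time_s'])
    if not r:
        r=move_l(W+[0,0,.0763-.0455],feed=.01,until_force=3);s=sense();print(r,s['position']-W,s['wrist_force'],s['time_s'])
```

```text
False [-2.40876496e-05 -1.20258102e-04  6.81910038e-02] [-0.20150847  0.19370358 -1.74681206] 27.5833
False [ 8.54678898e-05 -4.90309324e-05  3.84201923e-02] [-0.73585267  0.15472009 -0.66192949] 29.2333
True [ 9.50702175e-05 -1.66291726e-05  3.42565913e-02] [-0.35269761  0.32287447  4.23355016] 29.725
```

It touched bottom at 34.26 mm, against 34.3 mm expected, with smooth forces on the way down. Releasing.

Run:
```python
from h import *
command_gripper(.045)
sleep(.2)
move_l(W+[0,0,.14],feed=.1)
snap('w6')
im=cv2.imread('pics/w6.png')
q=inverse_kinematics(np.r_[W[:2]+.0,.30],down(YI))
# move away and look
move_l(W+[-.02,.15,.20],feed=.2)
s=sense();print(s['time_s'],s['wrist_force'])
for n in('top','scene'):
    p,d=camera(n);cv2.imwrite(f'pics/{n}3.png',p[:,:,::-1])
snap('w7')
t=cv2.imread('pics/top3.png');u=cv2.imread('pics/scene3.png')
a=cv2.resize(t[135:240,262:380],(440,400),interpolation=2);b=cv2.resize(u[120:215,165:265],(360,400),interpolation=2)
cv2.imwrite('pics/both3.png',np.hstack([a,b]))
```

```text
32.5167 [-0.34718151  0.68036328 -0.61552823]
```

View pics/w6.png

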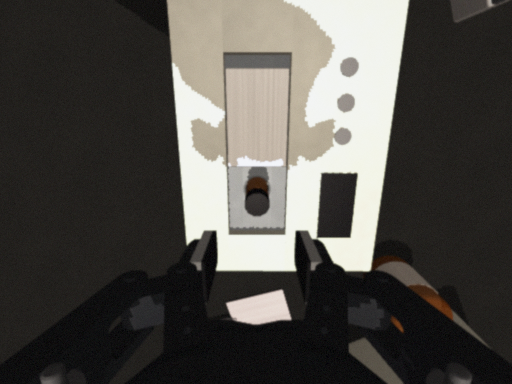

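View pics/both3.png

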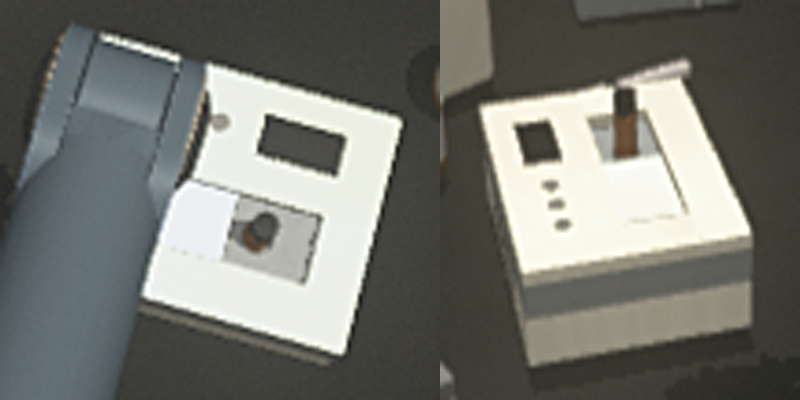

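View pics/top3.png

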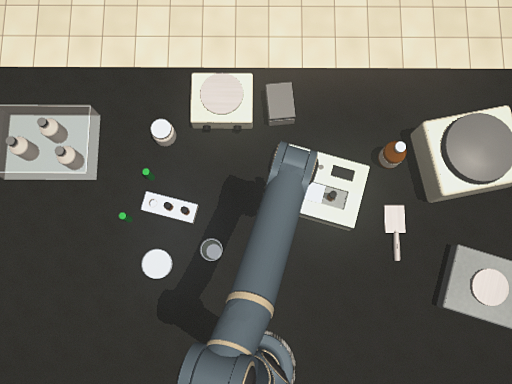

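The released vial stands upright in the well, with its cap top at (257,203). The shutter is still fully open (rows 67–166), and all other items are where they were. I'll do a quick numeric check and hand in.

Run:
```python
from h import *
cp=dict(np.load('pics/w6_cp.npz'));R=np.column_stack([XAX,YAX,[0,0,1]])
print('cap rel well',np.round(R.T@(onplane(cp,(257,203),.134)-WELL)*1000,1),'shutter near edge rel track',np.round(R.T@(onplane(cp,(257,166),.0855)-TR)*1000,1))
print(sense()['time_s'],sense()['finger_gap'])
finish_job()
```

```text
cap rel well [ 1.8  1.  43. ] shutter near edge rel track [  1.9 -16.4  -5.5]
32.6667 0.04473380735572777
the job is handed in; nothing more can be done
```

The shutter is fully open and the tall vial stands on the bottom of the well, released. I handed the job in at about 33 s of the 64 s allowed. `finish_job` gives no verdict, so the result rests on the checks below.

- **Shutter:** I found its top by feel about 5.5 mm below the rims and pressed with about 11 N as measured at the wrist. I dragged it until the force along the track rose at the stop, about 69 mm along. In the last wrist picture its near edge is 16.4 mm from the track's centre, against 15 mm expected. That puts it about 1.4 mm short of fully open, within the 4 mm allowed and the calibration error.
- **Vial:** I lowered it under a force guard. It touched bottom with a force change of about 5 N, at 34.26 mm against 34.3 mm expected. After release it stands upright, with its cap within about 2 mm of the well's axis. The gripper was clear of everything.
- **Other items:** in the last top view, everything in sight lies where it was.
- **Disagreement:** the wrist camera read about 1.5–2 mm towards +x compared with the top camera. I allowed for this when lining up the vial.

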